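Lay the red-capped bottle in the V-rack

ROBOT

A 7-joint arm with a two-finger parallel gripper is mounted at the origin on the work surface. World frame = base frame: x ahead of the robot, y to its left, z up, the work surface at z = 0. Lengths are in m, angles in rad, forces in N, time in s.
With the tool pointing down it reaches from about 0.4 to 0.875 m from the base axis. Payload 19.3 kg.
Tool frame: the origin (TCP) lies midway between the tips of the shut fingers; the grasp point (between the pads) lies 19 mm behind it (bot.pinch_z is the distance from the TCP to the grasp point, in m); z points along the fingers, y is the line along which they close (so a half turn about z gives the same grasp; the last joint's range is limited). The gripper opens to 85 mm and grips with 20 to 120 N. Pads are 22 mm wide; open, the fingers measure 114 mm over their backs; the gripper's body (76 mm by 85 mm) begins 54 mm behind the grasp point. The pads swing forward as they close: fully open they stand 13 mm farther back than shut.
Start: joints at [1.118, 0.521, -0.036, 1.599, 0.021, 1.021, -0.113], TCP at [0.233, -0.58, 0.231] pointing down, gripper open.
Joint ranges: [-2.91, 2.91], [-0.3, 2.13], [-1.5, 1.42], [0.17, 2.43], [-1.26, 4.41], [0.16, 1.93], [-2.52, 2.52]. Speed limits (rad/s): [1.89, 1.89, 2.39, 2.39, 3.01, 3.01, 3.01].

INTERFACE

Orientations are given as [roll, pitch, yaw] about the fixed x, y, z axes, in that order (R = Rz(yaw) Ry(pitch) Rx(roll)).
In Python, from workcell import observe, viewer, bot gives the robot as it stands. The module is installed in compiled form; this text tells all that it offers.
- The arm moves only by the tool play_rows, never from a script. Its argument "motion" is a list of rows, each a list of 7 numbers: the shift along the tool's x, y, z in cm, then the turn, a rotation vector about the tool's x, y, z in rad, then the opening, from -1 (shut) to 1 (fully open), so that 0 is half open. A call has exactly 5 rows; each row is the pose to reach, as a shift and turn from the pose commanded when the call began, along the tool's axes at that moment; what a row does not reach only later rows make up. A row lasts 1/10 s, in which the tool goes at most 50 mm and 8.59 degrees, less where a joint would pass 70% of its speed; a pose out of reach is approached as far as the arm can. A call with a gripper value outside its range is refused whole. The fingers move at their own pace and stop on an object; "squeeze" is the grip in N (left out, the last holds). Time passes only in rows, so rows that repeat a pose let the fingers close, or fill a call up. It gives the time, the measured TCP pose, the force, the opening and the grip force at its end, in the units of the state.
- observe(): the state, without advancing time (a new reading comes with each control period).
- viewer.grab_frame(name): name is "side" or "top" or "wrist"; returns (picture, depth): 420x560x3 uint8, red, green, blue; 420x560 float32, m along the optical axis (not along the pixel's ray), 0 where there is no reading.
- viewer.camera_info(name): a dict with "fx", "fy", "cx", "cy" (pixels), "k1" (the pictures are not rectified: a ray, as slopes to the right and down, at radius r is drawn at 1 + k1 r^2 times it, then the intrinsics apply), "R" (3x3) and "t" (3): a world point X has camera coordinates R X + t. Camera axes: x right, y down, z forward; pixel columns grow to the right and rows downward; lengths in m; the calibration is good to about 2 mm. A picture is of the moment at which its call begins: read the wrist's pose just before it. camera_info takes no time and is no camera call; for the wrist camera it gives the pose at the moment of the call.
- bot.job_done(): hands the job in; it is judged then, once.
The state is a dict: "clock": time; "qpos": joint angles; "qd": joint speeds; "joint_efforts": joint torques, N m; "position": TCP position; "tool_rot": TCP orientation; "force": force on the tool from outside, world axes, zero at the start; "moment": the same for the moment, N m; "grip_width": finger opening in m; "finger_force": force on a finger pad.
Only numpy, scipy, OpenCV 4.12 (cv2) and the standard library are available. Lean on these libraries where they do the work, as an engineer would, in place of code of your own. Each camera call takes 0.05 s, during which the arm holds its last target. There are 200 camera calls.

TASK

Draw the amber bottle with the red cap up out of the crate, stand it upright on the open ledge and let go of it so that you can take a different hold. Then lay it gently on its side in the empty middle groove of the wooden rack, cradled across both rails with its neck pointing the same way as its two neighbours, and leave it there. Leave the other bottles, the bowl, the jar and the pot where they are, and do not drop the bottle.

Things in the scene. Friction and masses are not known exactly. Their poses are not given: they have to be found in the camera images.
- bottle: the bottle to move: amber glass, paper label, red cap, about 0.36 kg. It starts upright in one of the crate's cells. Origin: centre of its foot; its z runs along its axis towards the cap (yaw means nothing, it is round). Straight body 56 mm in diameter from 0 to 80 mm, shoulder tapering in to 104 mm, neck 27 mm in diameter from 104 to 136 mm, cap 30 mm in diameter from about 131 to 160 mm (the top)
- bottle_mid (a point): on that bottle's axis, half way along the straight body, 40 mm above its foot; axes as the bottle
- bottle_neck (a point): on that bottle's axis in the neck, 122 mm above its foot: a place to grip; axes as the bottle
- crate: fixed open wooden crate, 266 mm (its x) by 184 mm (its y), walls 99 mm high, with 3 by 2 cells at 82 mm pitch; bottles stand on its floor, 18 mm above the ledge, with their necks sticking out (cap tops at 178 mm). Origin: centre of its underside, on the ledge. Two of the cells are empty. The crate and the rack stand left and right of the robot's straight ahead, either way round; midway between them the ledge is clear over a patch at least 200 mm square
- rack: fixed wooden bottle rack: two parallel rails, 286 mm long along its x, 16 mm thick, centred at y = -23 and +23 mm, each with three 90-degree V notches at x = -90, 0 and +90 mm, tooth tops 67 mm above the ledge, notch bottoms at 30 mm. A bottle lies across both rails, along the rack's y, neck to its -y. The notches at -90 and +90 hold bottles, the middle one is empty. Origin: centre of its underside, on the ledge
- rack_seat (a point): in the rack's middle groove, 69.6 mm above the ledge: the point where the middle of a properly laid bottle's straight body (bottle_mid) comes to rest; axes as the rack
- green_bottle: bystander in the crate: green bottle, white cap, same shape and origin as the red-capped one
- clear_bottle: bystander in the crate: clear bottle, black cap, brown label, same shape
- brown_bottle: bystander in the crate: amber bottle, black cap, no label, same shape
- rack_bottle_a: bystander lying in the rack's -x groove: green bottle, black cap, same size. Origin: on its axis at the middle of the straight body; neck along its own -y
- rack_bottle_b: bystander lying in the rack's +x groove: clear bottle, white cap, same size; origin and axes likewise
- calabash: bystander: yellow calabash bowl, 140 mm across, 62 mm high, beyond the crate and rack; origin at the centre of its foot
- jar: bystander: clear jar with yellow lid, 68 mm across, 85 mm high, at the far side; origin at the centre of its foot
- clay_pot: bystander: small clay pot with two black wire handles, 90 mm across without them, 75 mm high, at the far side; origin at the centre of its foot
Not all that is in view belongs to the job. Leave any purple look-alike of the bottle alone.

How it is judged:
On the way:
1. the red-capped bottle stands upright on the ledge, out of the crate, and has been let go (height (world z) of bottle below 0.006 m and angle between bottle's own z axis and vertical below 0.1 rad and contact force between the fingers and bottle below 0.05 N and linear speed of bottle below 0.03 m/s), for 0.2 s.
At the end, for the whole second after the job is handed in: The red-capped bottle lies at rest in the rack's middle groove, its straight body borne by both rails: bottle_mid within 6 mm of rack_seat across the groove, 15 mm along it and 5 mm in height, its axis within 0.1 rad of the groove, its neck towards the rack's -y like its neighbours (x of bottle_mid in the frame of rack_seat between -0.006 and 0.006 m and y of bottle_mid in the frame of rack_seat between -0.015 and 0.015 m and z of bottle_mid in the frame of rack_seat between -0.005 and 0.005 m and angle between the z axis of bottle and the y axis of rack, either way round below 0.1 rad and y of bottle_neck in the frame of rack_seat below -0.05 m and linear speed of bottle below 0.02 m/s and angular speed of bottle below 0.2 rad/s); the robot touches nothing.
It fails at once if another bottle in the crate is shifted by more than 30 mm or tipped (distance of any of green_bottle, clear_bottle, brown_bottle from where it was at the start of the episode above 0.03 m or angle between any of green_bottle, clear_bottle, brown_bottle's own z axis and vertical above 0.4 rad).
It fails at once if a bottle already in the rack is shifted by more than 20 mm (distance of any of rack_bottle_a, rack_bottle_b from where it was at the start of the episode above 0.02 m).
It fails at once if the bowl, the jar or the pot is shifted by more than 30 mm (distance of any of calabash, jar, clay_pot from where it was at the start of the episode above 0.03 m).
It fails at once if the red-capped bottle falls: it moves faster than 0.5 m/s while out of the fingers (linear speed of bottle above 0.5 m/s and contact force between the fingers and bottle below 0.01 N).
It also fails if it takes over 54 s, if anything falls off the work surface, if the arm or the gripper's body presses on something with over 40 N, if the wrist force passes 120 N, or if a joint passes its speed limit or range.

## Working session

There is one attempt and no reset: what is moved stays moved. The work goes in short steps, Python scripts to look and compute and a tool call to move; the robot and the scene stay as the last step left them, time stands still between calls to the robot, and variables do not carry over. Pictures are saved under pics/ and viewed, at most 10 in all, crops included, and the job is handed in when it is done.

Besides the shell and the picture viewer there is one more tool, called after "Emit:" as name(argument=value, ...), one argument or row to a line, values as JSON. play_rows: Moves the arm, as the interface text tells. Its arguments: {"type":"object","properties":{"motion":{"type":"array"},"squeeze":{"type":"number"}},"required":["motion"]}

```bash
mkdir -p pics
cat > h.py <<'E'
import numpy as np,cv2
from workcell import observe,viewer,bot
def grab(n):
    ci=viewer.camera_info(n); p,d=viewer.grab_frame(n); return p,d,ci
def cloud(d,ci):
    v,u=np.mgrid[0:420,0:560]; x=(u-ci['cx'])/ci['fx']; y=(v-ci['cy'])/ci['fy']
    a,b=x.copy(),y.copy()
    for _ in range(8):
        s=1+ci['k1']*(a*a+b*b); a,b=x/s,y/s
    R=np.array(ci['R']);t=np.array(ci['t'])
    P=np.stack([a*d,b*d,d],-1)
    return (P-t)@R
E
python3 - <<'E'
from h import *
for n in ['top','side']:
    p,d,ci=grab(n); np.savez(f'{n}0.npz',p=p,d=d,W=cloud(d,ci)); cv2.imwrite(f'pics/{n}0.png',p[:,:,::-1])
    print(n,ci, (d>0).mean())
s=observe(); print({k:np.round(v,3) for k,v in s.items()}, bot.pinch_z)
E
```

```text
top {'fx': 460.85005120791925, 'fy': 460.85005120791925, 'cx': 275.43408720076064, 'cy': 211.28003968800604, 'k1': -0.10333960096266556, 'R': array([[ 0.00888079, -0.9999446 ,  0.00565126],
       [-0.98480274, -0.00972631, -0.17340403],
       [ 0.17344939, -0.00402541, -0.98483456]]), 't': array([-0.05752438,  0.58772147,  1.11337657])} 0.9957865646258504
side {'fx': 462.94224277003576, 'fy': 462.94224277003576, 'cx': 279.8375118362562, 'cy': 213.77456853454035, 'k1': -0.010221080350967504, 'R': array([[-0.9029925 , -0.42963086, -0.00467663],
       [-0.25544256,  0.54557425, -0.79818409],
       [ 0.34547596, -0.71955964, -0.60239546]]), 't': array([0.50844555, 0.23801417, 1.00903986])} 0.9960841836734694
{'clock': np.float64(0.1), 'qpos': array([ 1.118,  0.522, -0.036,  1.6  ,  0.021,  1.021, -0.113]), 'qd': array([ 0.   , -0.003, -0.002, -0.   , -0.001, -0.   , -0.   ]), 'joint_efforts': array([ 6.0000e-03, -9.2849e+01,  1.9850e+00, -3.7053e+01,  1.8000e-02,
        5.0000e-03,  0.0000e+00]), 'position': array([ 0.233, -0.58 ,  0.231]), 'tool_rot': array([-3.141,  0.   ,  0.383]), 'force': array([ 0.152, -0.069, -0.329]), 'moment': array([ 0.003, -0.011, -0.013]), 'finger_force': np.float64(0.0), 'grip_width': np.float64(0.086)} 0.0187
```

View pics/top0.png

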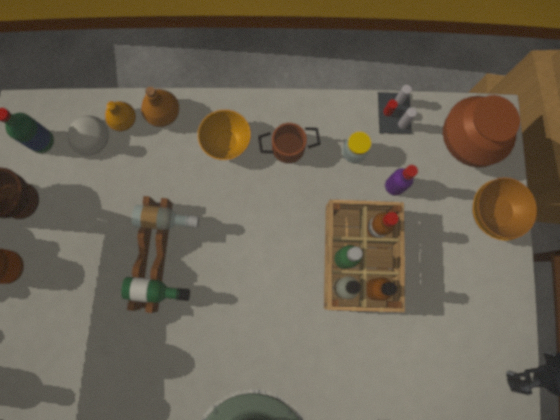

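View pics/side0.png

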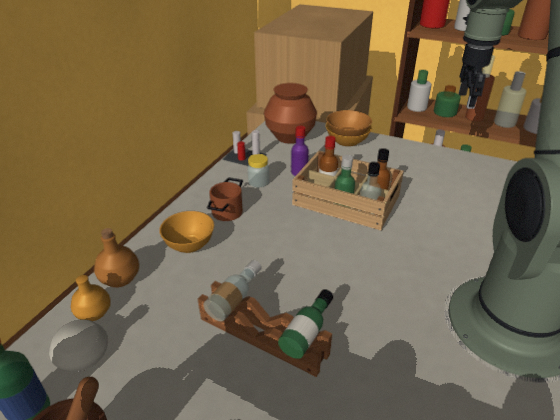

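Candidates with red caps in the top picture: the purple look-alike at (411,172), the blue-labelled green bottle at (3,114), the small item on the dark tray at (391,107), and the amber one with a pale label in the crate's far-right cell at (392,219). Only the last fits, being amber, labelled and in the crate. The rack is on the left, with its necks pointing to image right (world -y).

Run:
```python
from h import *
z=np.load('top0.npz');p,W=z['p'],z['W']
a=cv2.resize(p[190:320,315:415],None,fx=4,fy=4,interpolation=2)
b=cv2.resize(p[185:315,110:210],None,fx=4,fy=4,interpolation=2)
cv2.imwrite('pics/crop0.png',np.hstack([a,b])[:,:,::-1])
def box(u0,u1,v0,v1,zl,zh,f=None):
    m=np.zeros(p.shape[:2],bool);m[v0:v1,u0:u1]=1
    m&=(W[...,2]>zl)&(W[...,2]<zh)
    return m
hsv=cv2.cvtColor(p,cv2.COLOR_RGB2HSV)
for n,(u,v) in dict(red=(392,219),green=(355,254),clear=(353,287),brown=(389,289)).items():
    m=box(u-14,u+14,v-14,v+14,.170,.19)
    q=W[m]; print(n,m.sum(),(q.max(0)+q.min(0))/2,q.mean(0),np.ptp(q,axis=0))
m=box(320,412,195,318,.09,.108); r=cv2.minAreaRect(W[m][:,:2].astype(np.float32)*1000); print('crate',r)
# rack: neighbour bottles top ridge
for n,(u0,u1,v0,v1) in dict(b=(128,204,200,238),a=(118,195,272,308)).items():
    m=box(u0,u1,v0,v1,.06,.12); q=W[m]
    body=q[q[:,2]>.088]; print(n,'body',body.mean(0),body.min(0),body.max(0))
    c=np.unique(m.nonzero()[1]); 
    r=cv2.minAreaRect(q[:,:2].astype(np.float32)*1000); print(r, q[:,2].max())
m=box(120,185,190,315,.02,.071)
r=cv2.minAreaRect(W[m][:,:2].astype(np.float32)*1000); print('rack',r)
print('ledge z',np.median(W[300:400,230:320,2]))
```

```text
red 139 [ 0.55261371 -0.31476649  0.17690272] [ 0.55260091 -0.31389429  0.1779823 ] [0.02883227 0.03001831 0.01223888]
green 147 [ 0.47250116 -0.23069305  0.17650155] [ 0.47247094 -0.23040573  0.17799423] [0.02904235 0.02890434 0.01291867]
clear 136 [ 0.39960111 -0.22604777  0.17717214] [ 0.39935654 -0.22517152  0.1787051 ] [0.0284001  0.02740661 0.01260442]
brown 149 [ 0.39538769 -0.30691273  0.17683412] [ 0.3959913  -0.3062305   0.17802241] [0.02854576 0.02965353 0.01254827]
crate ((475.9873046875, -271.10064697265625), (185.2003173828125, 266.6448059082031), 88.46965026855469)
b body [0.56544674 0.25186958 0.09491   ] [0.54208242 0.14434971 0.08806317] [0.59410264 0.30174745 0.10345512]
((565.0458374023438, 221.15750122070312), (95.22505187988281, 163.59744262695312), 0.5656927824020386) 0.10345511520984393
a body [0.38785288 0.26660916 0.09491093] [0.36130483 0.16937488 0.0880013 ] [0.41464907 0.31711858 0.10324976]
((388.70233154296875, 237.25704956054688), (85.42784118652344, 165.8819122314453), 0.8590267300605774) 0.1032497553721672
rack ((476.47412109375, 251.82345581054688), (97.6429443359375, 285.63262939453125), 83.59455871582031)
ledge z 0.0008648543308446636
```

View pics/crop0.png

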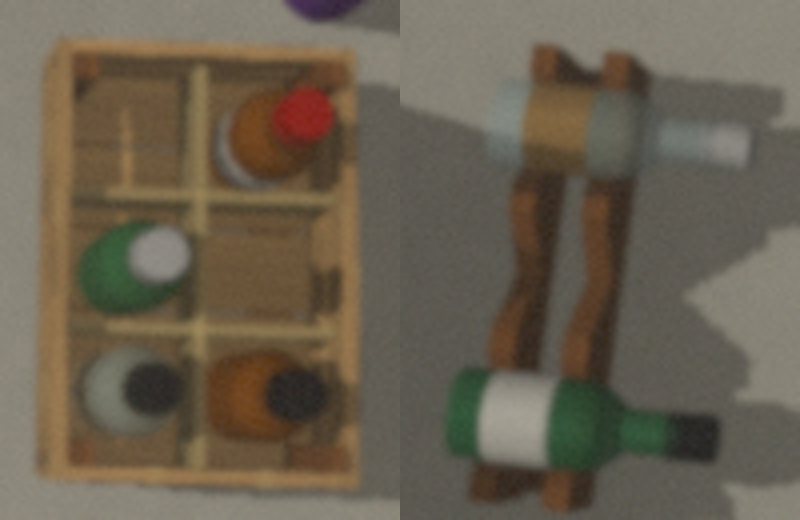

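The crop confirms the target: amber, pale label, red cap at crop (305,115), in the crate's far-right cell. The rack's middle groove is at crop (560,250), with the necks of both neighbours to image right. Next I fit the rack precisely and check clearance to the purple bottle.

Run:
```python
from h import *
for cam in ['top','side']:
    z=np.load(f'{cam}0.npz');p,W=z['p'],z['W'];X,Y,Z=W[...,0],W[...,1],W[...,2]
    # purple neighbour
    m=(X>.58)&(X<.72)&(Y<-.27)&(Y>-.42)&(Z>.12)
    q=W[m]; print(cam,'purple',len(q),q.min(0),q.max(0)) if len(q) else 0
    # bottle axes by ridge
    ax=[]
    for n,(x0,x1) in dict(a=(.345,.43),b=(.525,.61)).items():
        m=(X>x0)&(X<x1)&(Y>.12)&(Y<.33)&(Z>.075)
        q=W[m]
        # body slices -> circle fit in xz with r=28 by slice
        from scipy.optimize import least_squares
        b=q[(q[:,1]>.225)&(q[:,1]<.29)&(q[:,2]>.08)]
        def f(s):
            x0,k,z0=s; th=np.arctan(k); dx=(b[:,0]-x0-k*(b[:,1]-.25))*np.cos(th)
            return np.hypot(dx,b[:,2]-z0)-.028
        s=least_squares(f,[b[:,0].mean(),.09,.07],loss='soft_l1',f_scale=.002)
        print(cam,n,len(b),'x@y=.25,slope,z',s.x,'cost',np.sqrt(2*s.cost/len(b)),'y ext',q[:,1].min(),q[:,1].max())
    # rail tops between neighbours
    m=(X>.33)&(X<.63)&(Y>.19)&(Y<.32)&(Z>.028)&(Z<.069)&(abs(X-.477)<.05)
    q=W[m]; print('rails',len(q))
    th=-.09
    for th in [-.06,-.075,-.09,-.105,-.12]:
        v=-np.sin(th)*(q[:,0]-.477)+np.cos(th)*q[:,1]
        print(th,np.histogram(v,bins=np.arange(.205,.305,.006))[0])
```

```text
top purple 175 [ 0.65598836 -0.38512615  0.1210871 ] [ 0.68563819 -0.35723905  0.16460842]
top a 605 x@y=.25,slope,z [0.38642655 0.06597616 0.07029041] cost 0.0016693479403396656 y ext 0.15430888445507615 0.31843417473051694
top b 539 x@y=.25,slope,z [0.56615123 0.09617043 0.07044542] cost 0.001544642149091062 y ext 0.1393798324732884 0.30276604191156103
rails 683
-0.06 [  0   0   0   0 110 103  84  41   0   0   0   0 150  90  81  24]
-0.075 [  0   0   0   0 125  91  88  34   0   0   0   0 157  89  82  17]
-0.09 [  0   0   0   0 136  83  90  29   0   0   0   0 162  91  78  14]
-0.105 [  0   0   0   0 142  84  86  26   0   0   0   0 168  90  76  11]
-0.12 [  0   0   0   0 145  87  84  22   0   0   0   1 176  87  70  11]
side purple 141 [ 0.65688483 -0.38520425  0.12026216] [ 0.68627779 -0.35257358  0.16273307]
side a 648 x@y=.25,slope,z [0.387282   0.07366162 0.06930108] cost 0.0010763173747746402 y ext 0.154030836784934 0.31757406004960104
side b 573 x@y=.25,slope,z [0.56780103 0.09904228 0.06955688] cost 0.0011647839216702685 y ext 0.13926689096763964 0.30233246215450205
rails 1221
-0.06 [  0   0   0   0  50 106 152 278   0   0   0   3  85 114 281 152]
-0.075 [  0   0   0   0  51 104 144 287   0   0   0   3  89 113 332  98]
-0.09 [  0   0   0   0  52 111 150 273   0   0   0   3  95 111 388  38]
-0.105 [  0   0   0   0  61 107 180 238   0   0   0   7  98 113 398  19]
-0.12 [  0   0   0   1  67 104 226 188   0   0   0  10  99 117 392  17]
```

```bash
cat >> h.py <<'E'
from scipy.spatial.transform import Rotation as Ro
def to(pos,yaw,tilt=0,p0=None,r0=None):
    "tool down, closing axis = Rz(yaw-pi/2) x ; then tilted about that axis: tilt<0 points tool to -y"
    s=observe(); p0=s['position'] if p0 is None else p0; r0=s['tool_rot'] if r0 is None else r0
    R0=Ro.from_euler('xyz',r0); R=Ro.from_euler('z',yaw)*Ro.from_euler('xyz',[np.pi,0,0])
    ax=Ro.from_euler('z',yaw-np.pi/2).apply([1,0,0]); R=Ro.from_rotvec(ax*tilt)*R
    d=R0.inv().apply(np.array(pos)-p0)*100; w=(R0.inv()*R).as_rotvec()
    print('row',np.round(np.r_[d,w],3).tolist(),'| at',np.round(s['position'],4),np.round(s['tool_rot'],3),'q',np.round(s['qpos'],2),'t',s['clock'])
E
python3 -c "
from h import *
to([.5525,-.3145,.22],np.pi/2)"
```

```text
row [39.508, -12.659, 1.091, -0.001, -0.001, -1.188] | at [ 0.2333 -0.5795  0.2308] [-3.141  0.     0.383] q [ 1.12  0.52 -0.04  1.6   0.02  1.02 -0.11] t 0.1
```

Emit:
play_rows(
  motion=[
    [39.6, -12.7, 1, 0, 0, -1.19, 0.3],
    [39.6, -12.7, 1, 0, 0, -1.19, 0.3],
    [39.6, -12.7, 1, 0, 0, -1.19, 0.3],
    [39.6, -12.7, 1, 0, 0, -1.19, 0.3],
    [39.6, -12.7, 1, 0, 0, -1.19, 0.3],
  ],
  squeeze=40,
)

```text
clock: 0.6
position: [0.4268, -0.4186, 0.2252]
tool_rot: [-3.141, 0.0, 1.139]
force: [0.6, -0.9, 0.5]
grip_width: 0.0556
finger_force: 0.0
```

```bash
python3 -c "
from h import *
to([.5525,-.3145,.22],np.pi/2)"
```

```text
row [14.711, 7.053, 0.517, -0.0, -0.0, -0.432] | at [ 0.4268 -0.4186  0.2252] [-3.141  0.     1.139] q [ 0.86  0.49 -0.26  1.67  0.15  1.    0.12] t 0.6
```

Emit:
play_rows(
  motion=[
    [14.7, 7.05, 0.5, 0, 0, -0.432, 0.3],
    [14.7, 7.05, 0.5, 0, 0, -0.432, 0.3],
    [14.7, 7.05, 0.5, 0, 0, -0.432, 0.3],
    [14.7, 7.05, 0.5, 0, 0, -0.432, 0.3],
    [14.7, 7.05, 0.5, 0, 0, -0.432, 0.3],
  ],
)

```text
clock: 1.1
position: [0.5534, -0.3145, 0.2196]
tool_rot: [-3.141, -0.001, 1.568]
force: [-0.1, -0.6, -0.3]
grip_width: 0.0556
finger_force: 0.0
```

Run:
```python
from h import *
p,d,ci=grab('wrist');W=cloud(d,ci);cv2.imwrite('pics/w1.png',p[:,:,::-1])
hsv=cv2.cvtColor(p,cv2.COLOR_RGB2HSV);h,s,v=cv2.split(hsv)
m=((h<8)|(h>172))&(s>150)&(abs(W[...,2]-.178)<.004)&(abs(W[...,0]-.5525)<.04)
q=W[m];print(len(q),q.mean(0),(q.max(0)+q.min(0))/2,np.ptp(q,axis=0))
to([.5525,-.3145,.121],np.pi/2)
```

```text
1345 [ 0.55446262 -0.3130189   0.17751293] [ 0.55445579 -0.31385911  0.17677366] [0.02771573 0.02895055 0.00529497]
row [0.18, 0.06, 9.872, -0.001, -0.0, -0.005] | at [ 0.552  -0.3163  0.2197] [-3.141 -0.     1.565] q [ 0.67  0.57 -0.37  1.57  0.23  1.05  0.23] t 1.15
```

View pics/w1.png

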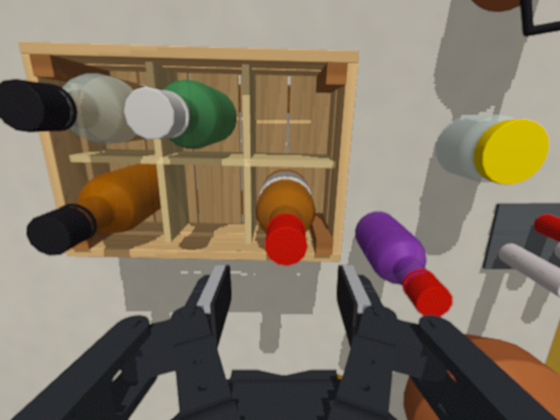

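The wrist view shows the red cap at (287,240), centred between the fingers, with the purple bottle clear at (430,290). Descending.

Emit:
play_rows(
  motion=[
    [0.2, 0.1, 4, 0, 0, 0, 0.3],
    [0.2, 0.1, 7, 0, 0, 0, 0.3],
    [0.2, 0.1, 9, 0, 0, 0, 0.3],
    [0.2, 0.1, 9.9, 0, 0, 0, 0.3],
    [0.2, 0.1, 9.9, 0, 0, 0, 0.3],
  ],
)

```text
clock: 1.65
position: [0.5517, -0.3157, 0.1206]
tool_rot: [-3.14, -0.0, 1.563]
force: [-0.2, 0.3, 0.4]
grip_width: 0.0559
finger_force: 0.0
```

Emit:
play_rows(
  motion=[
    [0, 0, 0, 0, 0, 0, -1],
    [0, 0, 0, 0, 0, 0, -1],
    [0, 0, 0, 0, 0, 0, -1],
    [0, 0, 0, 0, 0, 0, -1],
    [0, 0, 0, 0, 0, 0, -1],
  ],
  squeeze=60,
)

```text
clock: 2.15
position: [0.5537, -0.3153, 0.1227]
tool_rot: [3.139, 0.001, 1.565]
force: [1.8, -0.1, 6.9]
grip_width: 0.0277
finger_force: 58.3
```

Emit:
play_rows(
  motion=[
    [0, 0, -2, 0, 0, 0, -1],
    [0, 0, -4.5, 0, 0, 0, -1],
    [0, 0, -7, 0, 0, 0, -1],
    [0, 0, -10, 0, 0, 0, -1],
    [0, 0, -12.5, 0, 0, 0, -1],
  ],
)

```text
clock: 2.65
position: [0.5528, -0.3149, 0.2482]
tool_rot: [3.141, 0.0, 1.565]
force: [-0.5, -0.8, -3.6]
grip_width: 0.0268
finger_force: 59.7
```

```bash
python3 -c "
from h import *
to([.47,0,.25],np.pi/2)
p,d,ci=grab('side');W=cloud(d,ci);np.savez('s2.npz',p=p,W=W)
m=(abs(W[...,0]-.5535)<.045)&(abs(W[...,1]+.315)<.045)&(W[...,2]>.1)&(W[...,2]<.3)
h,s,v=cv2.split(cv2.cvtColor(p,cv2.COLOR_RGB2HSV))
k=m&(h>5)&(h<22)&(s>120)
print(k.sum(),W[k].min(0),W[k].max(0))
"
```

```text
row [31.437, -8.475, -0.196, 0.001, 0.0, -0.006] | at [ 0.5528 -0.3149  0.2482] [3.141 0.    1.565] q [ 0.68  0.55 -0.38  1.54  0.22  1.1   0.24] t 2.65
480 [ 0.52505379 -0.35923766  0.10075578] [ 0.59547718 -0.28379825  0.27970368]
```

Emit:
play_rows(
  motion=[
    [0, 0, -2.5, 0, 0, 0, -1],
    [1, 0, -5, 0, 0, 0, -1],
    [4, 0, -5.2, 0, 0, 0, -1],
    [8, -1, -5.2, 0, 0, 0, -1],
    [12, -2, -5.2, 0, 0, 0, -1],
  ],
)

```text
clock: 3.2
position: [0.533, -0.1935, 0.2984]
tool_rot: [3.141, 0.0, 1.564]
force: [1.7, 2.3, -2.4]
grip_width: 0.0269
finger_force: 59.8
```

Emit:
play_rows(
  motion=[
    [4, -2, 0, 0, 0, 0, -1],
    [8, -4, 0, 0, 0, 0, -1],
    [12, -5, 0, 0, 0, 0, -1],
    [16, -6, 2, 0, 0, 0, -1],
    [19, -6.2, 4, 0, 0, 0, -1],
  ],
)

```text
clock: 3.7
position: [0.4718, -0.0023, 0.2587]
tool_rot: [3.14, 0.0, 1.566]
force: [1.9, -0.1, -4.8]
grip_width: 0.0272
finger_force: 59.8
```

```bash
python3 -c "
from h import *
to([.47,0,.12],np.pi/2)
"
```

```text
row [0.238, -0.204, 13.865, 0.002, 0.0, -0.005] | at [ 0.4718 -0.0023  0.2587] [3.14  0.    1.566] q [ 0.32  0.28 -0.53  1.94  0.17  0.97 -0.3 ] t 3.7
```

Emit:
play_rows(
  motion=[
    [0, 0, 3.5, 0, 0, 0, -1],
    [0, 0, 7, 0, 0, 0, -1],
    [0, 0, 10.5, 0, 0, 0, -1],
    [0, 0, 13.5, 0, 0, 0, -1],
    [0, 0, 14.7, 0, 0, 0, -1],
  ],
)

```text
clock: 4.2
position: [0.4716, -0.0044, 0.1093]
tool_rot: [-3.139, 0.0, 1.565]
force: [-0.7, -0.7, -3.3]
grip_width: 0.0267
finger_force: 59.8
```

Emit:
play_rows(
  motion=[
    [0, 0, 0, 0, 0, 0, -1],
    [0, 0, 0.1, 0, 0, 0, -1],
    [0, 0, 0.2, 0, 0, 0, -1],
    [0, 0, 0.3, 0, 0, 0, -1],
    [0, 0, 0.4, 0, 0, 0, -1],
  ],
)

```text
clock: 4.7
position: [0.4731, -0.0045, 0.1079]
tool_rot: [3.14, 0.0, 1.565]
force: [-0.9, 0.1, -4.0]
grip_width: 0.0269
finger_force: 59.9
```

```bash
python3 -c "
from h import *
to([.47,0,.105],np.pi/2)
p,d,ci=grab('side');W=cloud(d,ci);cv2.imwrite('pics/s3.png',p[100:370,200:480,::-1])
"
```

```text
row [0.446, -0.315, 0.287, 0.001, 0.0, -0.006] | at [ 0.4731 -0.0045  0.1079] [3.14  0.    1.565] q [ 0.23  0.51 -0.44  2.08  0.36  0.63 -0.47] t 4.7
```

View pics/s3.png

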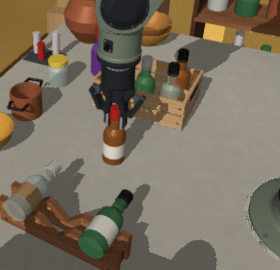

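The bottle hangs upright in the grip, at crop (115,140), just above the ledge. I lower it slowly until it touches.

Emit:
play_rows(
  motion=[
    [0, 0, 0.1, 0, 0, 0, -1],
    [0, 0, 0.2, 0, 0, 0, -1],
    [0, 0, 0.25, 0, 0, 0, -1],
    [0, 0, 0.3, 0, 0, 0, -1],
    [0, 0, 0.3, 0, 0, 0, -1],
  ],
)

```text
clock: 5.25
position: [0.4733, -0.0043, 0.1046]
tool_rot: [3.141, -0.0, 1.565]
force: [0.2, -0.6, 3.2]
grip_width: 0.0273
finger_force: 59.6
```

Emit:
play_rows(
  motion=[
    [0, 0, 0, 0, 0, 0, 0.4],
    [0, 0, 0, 0, 0, 0, 0.4],
    [0, 0, 0, 0, 0, 0, 0.4],
    [0, 0, 0, 0, 0, 0, 0.4],
    [0, 0, 0, 0, 0, 0, 0.4],
  ],
)

```text
clock: 5.75
position: [0.4727, -0.0044, 0.1043]
tool_rot: [-3.142, -0.0, 1.565]
force: [-0.1, -0.8, 0.3]
grip_width: 0.0597
finger_force: 0.0
```

Emit:
play_rows(
  motion=[
    [0, 0, -3, 0, 0, 0, 0.4],
    [0, 0, -6, 0, 0, 0, 0.4],
    [0, 0, -10, 0, 0, 0, 0.4],
    [0, 0, -14, 0, 0, 0, 0.4],
    [0, 0, -15, 0, 0, 0, 0.4],
  ],
)

```text
clock: 6.25
position: [0.4741, -0.0042, 0.2579]
tool_rot: [3.137, 0.0, 1.565]
force: [0.0, 0.5, -0.4]
grip_width: 0.0596
finger_force: 0.0
```

Run:
```python
from h import *
p,d,ci=grab('top');W=cloud(d,ci)
p,d,ci=grab('side');W2=cloud(d,ci)
for n,w in [('top',W),('side',W2)]:
    m=(abs(w[...,0]-.473)<.05)&(abs(w[...,1]+.004)<.05)&(w[...,2]>.13)&(w[...,2]<.166)
    q=w[m];print(n,len(q),q.mean(0),(q.max(0)+q.min(0))/2,np.ptp(q,axis=0),q[:,2].max())
    m=(abs(w[...,0]-.473)<.05)&(abs(w[...,1]+.004)<.05)&(w[...,2]>.01)&(w[...,2]<.075)
    q=w[m];print('body',len(q),(q.max(0)+q.min(0))/2,np.ptp(q,axis=0))
# tilted hold: grasp pt 120 up, tool tilted -45deg (pointing -y, down)
for off in (.019,-.06):
  c=np.array([.473,-.004,.118]); t=np.radians(45); dirn=np.array([0,-np.sin(t),-np.cos(t)])
  to(c+dirn*off,np.pi/2,-t)
```

```text
<stdin>:6: RuntimeWarning: Mean of empty slice.
  ret = um.true_divide(
Traceback (most recent call last):
ValueError: zero-size array to reduction operation maximum which has no identity
```

Run:
```python
from h import *
p,d,ci=grab('side');w=cloud(d,ci)
for lo,hi in ((.134,.156),(.02,.075)):
    m=(abs(w[...,0]-.473)<.05)&(abs(w[...,1]+.004)<.05)&(w[...,2]>lo)&(w[...,2]<hi)
    q=w[m];print(len(q),(q.max(0)+q.min(0))/2,np.ptp(q,axis=0))
for off in (.019,-.06):
  c=np.array([.473,-.004,.118]); t=np.radians(45); dirn=np.array([0,-np.sin(t),-np.cos(t)])
  to(c+dirn*off,np.pi/2,-t)
```

```text
91 [0.472499   0.0010814  0.14490291] [0.02636938 0.02115708 0.02169503]
381 [0.47237881 0.00802079 0.04755165] [0.05476721 0.03840827 0.05486232]
row [-1.28, 0.027, 14.951, -0.002, -0.785, -0.006] | at [ 0.4727 -0.0046  0.2541] [3.141 0.    1.564] q [ 0.33  0.29 -0.54  1.94  0.18  0.96 -0.3 ] t 6.4
row [4.305, -0.006, 9.363, -0.002, -0.785, -0.006] | at [ 0.4727 -0.0046  0.2541] [3.141 0.    1.564] q [ 0.33  0.29 -0.54  1.94  0.18  0.96 -0.3 ] t 6.4
```

Emit:
play_rows(
  motion=[
    [2, 0, 0, 0, -0.15, 0, 0.4],
    [5, 0, 0, 0, -0.3, 0, 0.4],
    [7, 0, 0, 0, -0.45, 0, 0.4],
    [8, 0, 1, 0, -0.6, 0, 0.4],
    [8, 0, 3, 0, -0.75, 0, 0.4],
  ],
)

```text
clock: 6.9
position: [0.4738, 0.0783, 0.2238]
tool_rot: [3.138, 0.658, 1.567]
force: [0.8, -0.8, -1.4]
grip_width: 0.0596
finger_force: 0.0
```

Run:
```python
from h import *
c=np.array([.4725,-.0045,.118]); t=np.radians(45); dirn=np.array([0,-np.sin(t),-np.cos(t)])
for off in (-.07,.019): to(c+dirn*off,np.pi/2,-t)
```

```text
row [0.809, -0.138, 6.49, 0.0, -0.128, -0.003] | at [0.4738 0.0783 0.2238] [3.138 0.658 1.567] q [-0.3   0.53 -0.46  1.86  0.7   1.39 -1.11] t 6.9
row [-0.325, -0.14, 15.317, 0.0, -0.128, -0.003] | at [0.4738 0.0783 0.2238] [3.138 0.658 1.567] q [-0.3   0.53 -0.46  1.86  0.7   1.39 -1.11] t 6.9
```

Emit:
play_rows(
  motion=[
    [0.5, -0.1, 2, 0, -0.06, 0, 0.4],
    [0.8, -0.1, 4, 0, -0.128, 0, 0.4],
    [0.8, -0.1, 6, 0, -0.128, 0, 0.4],
    [0.8, -0.1, 6.5, 0, -0.128, 0, 0.4],
    [0.8, -0.1, 6.5, 0, -0.128, 0, 0.4],
  ],
)

```text
clock: 7.4
position: [0.4714, 0.042, 0.1669]
tool_rot: [-3.137, 0.782, 1.568]
force: [-0.4, -0.2, 0.6]
grip_width: 0.0594
finger_force: 0.0
```

Run:
```python
from h import *
c=np.array([.4725,-.0045,.118]); t=np.radians(45); dirn=np.array([0,-np.sin(t),-np.cos(t)])
for off in (.019,): to(c+dirn*off,np.pi/2,-t)
p,d,ci=grab('wrist');w=cloud(d,ci);cv2.imwrite('pics/w4.png',p[:,:,::-1])
for lo,hi in ((.134,.156),(.105,.125)):
    m=(abs(w[...,0]-.473)<.05)&(abs(w[...,1]+.004)<.03)&(w[...,2]>lo)&(w[...,2]<hi)
    q=w[m];print(len(q),(q.max(0)+q.min(0))/2,np.ptp(q,axis=0))
```

```text
row [0.138, 0.165, 8.642, -0.007, -0.004, -0.002] | at [0.4714 0.042  0.1669] [-3.137  0.782  1.568] q [-0.34  0.65 -0.4   1.91  0.8   1.37 -1.22] t 7.4
1224 [0.47420622 0.00468197 0.14500157] [0.0289329  0.01736649 0.02198418]
887 [0.47384404 0.00440924 0.11498788] [0.02689839 0.01438799 0.01996122]
```

View pics/w4.png

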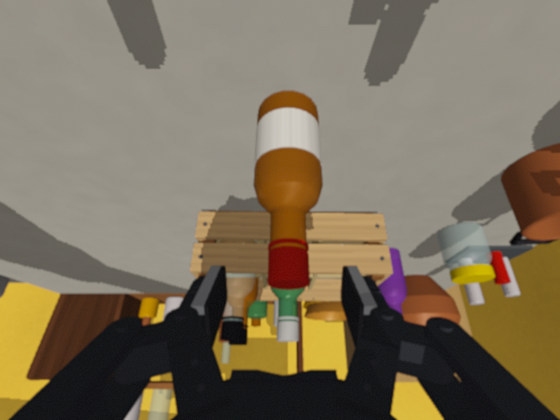

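Bottle standing upright, centred between the fingers (neck at (288,220), cap at (288,262)). Approaching the neck along the tool axis.

Emit:
play_rows(
  motion=[
    [0.15, 0.15, 2.5, 0, 0, 0, 0.4],
    [0.2, 0.15, 5, 0, 0, 0, 0.4],
    [0.2, 0.15, 7, 0, 0, 0, 0.4],
    [0.2, 0.15, 8.5, 0, 0, 0, 0.4],
    [0.2, 0.15, 8.7, 0, 0, 0, 0.4],
  ],
)

```text
clock: 7.95
position: [0.4729, -0.0183, 0.1044]
tool_rot: [-3.139, 0.782, 1.565]
force: [0.8, 0.1, 0.7]
grip_width: 0.0599
finger_force: 0.0
```

Emit:
play_rows(
  motion=[
    [0, 0, 0, 0, 0, 0, 0.1],
    [0, 0, 0, 0, 0, 0, -0.2],
    [0, 0, 0, 0, 0, 0, -1],
    [0, 0, 0, 0, 0, 0, -1],
    [0, 0, 0, 0, 0, 0, -1],
  ],
  squeeze=110,
)

```text
clock: 8.45
position: [0.4738, -0.0165, 0.1054]
tool_rot: [3.141, 0.781, 1.565]
force: [1.5, 1.7, 6.6]
grip_width: 0.0249
finger_force: 106.9
```

Emit:
play_rows(
  motion=[
    [1, 0, -1, 0, 0, 0, -1],
    [2.5, 0, -2.5, 0, 0, 0, -1],
    [4.5, 0, -4.5, 0, 0, 0, -1],
    [7, 0, -7, 0, 0, 0, -1],
    [9, 0, -9, 0, 0, 0, -1],
  ],
)

```text
clock: 8.95
position: [0.4735, 0.1125, 0.1056]
tool_rot: [-3.14, 0.781, 1.567]
force: [-0.7, -2.6, 0.7]
grip_width: 0.0245
finger_force: 116.5
```

That last move was a slip on my part: I used the wrong sign on tool x, so the bottle went sideways along +y rather than up. Checking the state before continuing.

Run:
```python
from h import *
s=observe();print({k:np.round(v,3) for k,v in s.items()})
p,d,ci=grab('side');w=cloud(d,ci);cv2.imwrite('pics/s5.png',cv2.resize(p[120:380,180:440,::-1],None,fx=2,fy=2))
h,ss,v=cv2.split(cv2.cvtColor(p,cv2.COLOR_RGB2HSV))
m=(abs(w[...,0]-.473)<.04)&(abs(w[...,1]-.12)<.09)&(w[...,2]>.008)&(w[...,2]<.1)
for lo,hi in ((.01,.03),(.03,.05),(.05,.075)):
    q=w[m&(w[...,2]>lo)&(w[...,2]<hi)];print(len(q),(q.max(0)+q.min(0))/2,np.ptp(q,axis=0))
```

```text
{'clock': np.float64(8.95), 'qpos': array([-0.444,  0.799, -0.409,  1.821,  0.793,  1.374, -1.332]), 'qd': array([-0.347,  0.176, -0.091, -0.437, -0.223,  0.325, -0.069]), 'joint_efforts': array([   2.619, -101.05 ,   -7.103,  -17.339,    1.083,    1.862,
          0.161]), 'position': array([0.473, 0.112, 0.106]), 'tool_rot': array([-3.14 ,  0.781,  1.567]), 'force': array([-0.675, -2.607,  0.737]), 'moment': array([-0.058, -0.128,  0.024]), 'finger_force': np.float64(116.52), 'grip_width': np.float64(0.025)}
135 [0.47029757 0.12450385 0.02009145] [0.05357466 0.03955306 0.01977567]
146 [0.46946045 0.12502823 0.03998655] [0.05158847 0.04452949 0.01996735]
175 [0.46880828 0.1256559  0.06221837] [0.04897309 0.04160958 0.0242802 ]
```

View pics/s5.png

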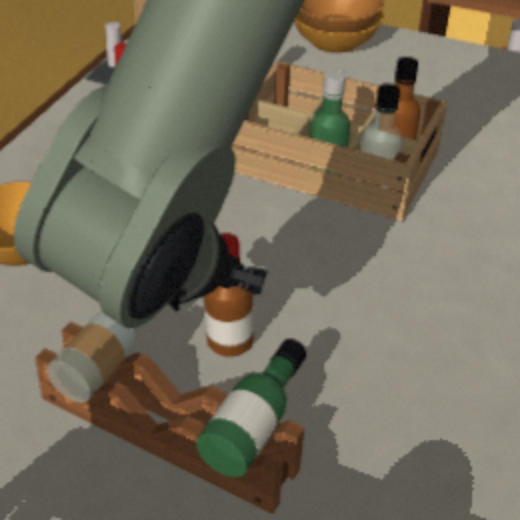

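The bottle (crop (230,310)) is still upright and held at the neck, and nothing else was disturbed. Backing out up and toward -y.

Emit:
play_rows(
  motion=[
    [-2, 0, 0, 0, 0, 0, -1],
    [-4.5, 0, 0, 0, 0, 0, -1],
    [-7.5, 0, 0, 0, 0, 0, -1],
    [-11, 0, 0, 0, 0, 0, -1],
    [-14, 0, 0, 0, 0, 0, -1],
  ],
)

```text
clock: 9.5
position: [0.4731, 0.0105, 0.2047]
tool_rot: [-3.14, 0.78, 1.567]
force: [0.7, -0.6, -3.3]
grip_width: 0.0246
finger_force: 135.9
```

Emit:
play_rows(
  motion=[
    [-2, 0, -1, 0, 0, 0, -1],
    [-4, 0, -2, 0, 0, 0, -1],
    [-6, 0, -3, 0, 0, 0, -1],
    [-7, 0, -4, 0, 0, 0, -1],
    [-7, 0, -4, 0, 0, 0, -1],
  ],
)

```text
clock: 10.0
position: [0.4737, -0.01, 0.2826]
tool_rot: [3.14, 0.779, 1.564]
force: [0.0, 0.4, -3.4]
grip_width: 0.0245
finger_force: 142.7
```

```bash
python3 -c "
from h import *
to([.473,0,.28],np.pi/2-.0875,np.pi/4)"
```

```text
row [0.894, -0.076, -0.512, 0.001, 1.564, 0.091] | at [ 0.4737 -0.01    0.2826] [3.14  0.779 1.564] q [-0.24  0.44 -0.41  1.9   0.76  1.47 -1.  ] t 10.0
```

Emit:
play_rows(
  motion=[
    [0, 0, 0, 0, 0.1, 0, -1],
    [0, 0, 0, 0, 0.22, 0, -1],
    [0, 0, 0, 0, 0.34, 0, -1],
    [0, 0, 0, 0, 0.46, 0, -1],
    [0, 0, 0, 0, 0.58, 0, -1],
  ],
)

```text
clock: 10.5
position: [0.4735, -0.01, 0.281]
tool_rot: [-3.141, 0.196, 1.566]
force: [-0.6, -0.1, -4.1]
grip_width: 0.0246
finger_force: 143.1
```

Emit:
play_rows(
  motion=[
    [0, 0, 0, 0, 0.12, 0, -1],
    [0, 0, 0, 0, 0.24, 0, -1],
    [0, 0, 0, 0, 0.36, 0, -1],
    [0, 0, 0, 0, 0.46, 0, -1],
    [0, 0, 0, 0, 0.52, 0, -1],
  ],
)

```text
clock: 11.0
position: [0.4731, -0.0116, 0.2805]
tool_rot: [-3.139, -0.324, 1.562]
force: [0.6, 0.6, -4.2]
grip_width: 0.0242
finger_force: 143.3
```

```bash
python3 -c "
from h import *
to([.473,0,.28],np.pi/2-.0875,np.pi/4)"
```

```text
row [1.08, -0.019, 0.414, -0.044, 0.462, 0.066] | at [ 0.4731 -0.0116  0.2805] [-3.139 -0.324  1.562] q [ 0.55  0.3  -0.53  1.89 -0.21  1.01  0.14] t 11.0
```

Emit:
play_rows(
  motion=[
    [0, 0, 0, -0.01, 0.12, 0.02, -1],
    [0, 0, 0, -0.02, 0.24, 0.03, -1],
    [0, 0, 0, -0.03, 0.35, 0.05, -1],
    [0, 0, 0, -0.044, 0.44, 0.066, -1],
    [0, 0, 0, -0.044, 0.462, 0.066, -1],
  ],
)

```text
clock: 11.5
position: [0.4727, -0.0119, 0.2797]
tool_rot: [-3.138, -0.785, 1.481]
force: [0.3, 0.0, -3.6]
grip_width: 0.0242
finger_force: 143.8
```

```bash
cat >> h.py <<'E'
def held():
    "axis of the held bottle from top view: amber/white/red points above z .12 & fit"
    from scipy.optimize import least_squares
    out=[]
    s=observe();R=Ro.from_euler('xyz',s['tool_rot']);g=s['position']-R.apply([0,0,.0187])
    for cam in('top','side'):
        p,d,ci=grab(cam);w=cloud(d,ci)
        h,S,v=cv2.split(cv2.cvtColor(p,cv2.COLOR_RGB2HSV))
        r=w-g; yy=r@np.array([.0875,.996,0])
        m=(yy>.015)&(yy<.14)&(abs(r[...,0]-.0875*yy)<.035)&(abs(r[...,2])<.06)
        q=w[m]; yq=(q-g)@np.array([.0875,.996,0])
        b=q[(yq>.045)&(yq<.11)]
        if len(b)<60: print(cam,'few',len(b)); continue
        y0=b[:,1].mean()
        def f(a):
            c=np.array([a[0],y0,a[1]]);u=np.array([a[2],1,a[3]]);u/=np.linalg.norm(u)
            e=b-c;e=e-np.outer(e@u,u);return np.linalg.norm(e,axis=1)-.028
        a=least_squares(f,[g[0],g[2],.0875,0],loss='soft_l1',f_scale=.002).x
        u=np.array([a[2],1,a[3]]);u/=np.linalg.norm(u)
        c=np.array([a[0],y0,a[1]]); foot=((q-c)@u).max()
        print(cam,len(b),'slope x,z',a[2:],'foot',c+u*np.percentile((q-c)@u,99.5),'mid',c+u*(np.percentile((q-c)@u,99.5)-.04),'g',g)
        cv2.imwrite('pics/held_%s.png'%cam,p[:,:,::-1])
E
python3 -c "
from h import *
to([.473,0,.28],np.pi/2-.0875,np.pi/4); held()"
```

```text
row [0.865, -0.072, 0.819, -0.001, 0.0, -0.002] | at [ 0.4727 -0.0119  0.2797] [-3.138 -0.785  1.481] q [ 0.83  0.46 -0.6   1.91 -0.59  1.08  0.52] t 11.5
top 919 slope x,z [ 0.08934565 -0.11635422] foot [0.48068339 0.09002239 0.27625504] mid [0.47714741 0.05044599 0.28085992] g [ 0.47154854 -0.02509797  0.29290314]
side 615 slope x,z [ 0.10146591 -0.12162107] foot [0.48270382 0.09155422 0.27542228] mid [0.47869515 0.05204671 0.28022722] g [ 0.47154854 -0.02509797  0.29290314]
```

Emit:
play_rows(
  motion=[
    [0, 0, 0, 0, 0.06, 0, -1],
    [0, 0, 0, 0, 0.118, 0, -1],
    [0, 0, 0, 0, 0.118, 0, -1],
    [0, 0, 0, 0, 0.118, 0, -1],
    [0, 0, 0, 0, 0.118, 0, -1],
  ],
)

```text
clock: 12.1
position: [0.4734, -0.0103, 0.2818]
tool_rot: [3.137, -0.897, 1.491]
force: [0.2, -0.7, -2.6]
grip_width: 0.0243
finger_force: 143.8
```

```bash
python3 -c "
from h import *
held()
s=observe(); R=Ro.from_euler('xyz',s['tool_rot']); print(s['position'],s['tool_rot'],'world->tool',np.round(R.inv().as_matrix(),3).tolist())"
```

```text
top 945 slope x,z [ 0.08681177 -0.00647361] foot [0.48110209 0.09119857 0.28965166] mid [0.47764271 0.05134928 0.28990963] g [ 0.47215354 -0.02484173  0.29348793]
side 549 slope x,z [ 0.09371505 -0.01123193] foot [0.48286497 0.09322235 0.28895809] mid [0.47913295 0.05339934 0.28940538] g [ 0.47215354 -0.02484173  0.29348793]
[ 0.47336562 -0.01049722  0.28178926] [ 3.13752581 -0.8973946   1.49043577] world->tool [[0.05, 0.622, 0.782], [0.997, -0.083, 0.003], [0.067, 0.779, -0.624]]
```

Emit:
play_rows(
  motion=[
    [1.5, -0.2, 2, 0, 0, 0, -1],
    [3.5, -0.5, 5, 0, 0, 0, -1],
    [5.5, -0.7, 8, 0, 0, 0, -1],
    [7.5, -1, 11, 0, 0, 0, -1],
    [9, -1.3, 13, 0, 0, 0, -1],
  ],
)

```text
clock: 12.7
position: [0.473, 0.1497, 0.2712]
tool_rot: [3.138, -0.898, 1.491]
force: [0.9, -0.4, -2.6]
grip_width: 0.0243
finger_force: 143.8
```

Emit:
play_rows(
  motion=[
    [0, -0.2, 3, 0, 0, 0, -1],
    [-2, -0.3, 6, 0, 0, 0, -1],
    [-4, -0.4, 9, 0, 0, 0, -1],
    [-6, -0.5, 11.5, 0, 0, 0, -1],
    [-8, -0.5, 13.1, 0, 0, 0, -1],
  ],
)

```text
clock: 13.2
position: [0.4729, 0.2014, 0.1256]
tool_rot: [3.139, -0.899, 1.49]
force: [0.6, -0.7, -3.1]
grip_width: 0.0244
finger_force: 143.8
```

```bash
python3 -c "
from h import *
held()
s=observe(); R=Ro.from_euler('xyz',s['tool_rot']); print(s['clock'],s['position'],s['tool_rot'],'world->tool',np.round(R.inv().as_matrix(),3).tolist())"
```

```text
top 662 slope x,z [0.10781357 0.00440852] foot [0.48252105 0.3031601  0.13437055] mid [0.4782334  0.26339095 0.13419523] g [0.47170566 0.18681903 0.13725125]
side 788 slope x,z [ 0.08983802 -0.01086974] foot [0.48161853 0.30306266 0.12942581] mid [0.47803963 0.26322544 0.12985883] g [0.47170566 0.18681903 0.13725125]
13.3 [0.47256905 0.20050595 0.12480621] [-3.13846714 -0.89962131  1.48353554] world->tool [[0.054, 0.62, 0.783], [0.996, -0.085, -0.002], [0.065, 0.78, -0.622]]
```

View pics/held_side.png

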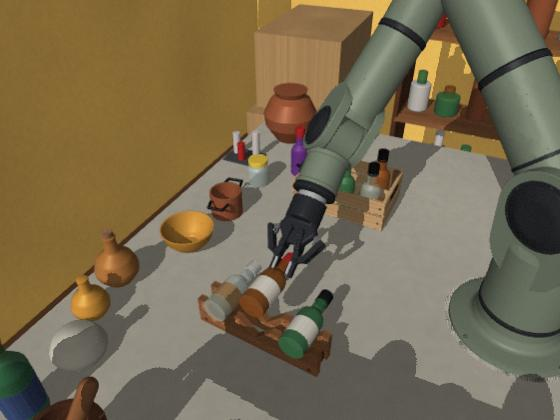

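The side view shows the bottle hovering level over the middle groove at (265,290), parallel to its neighbours, with the fingers clear. Lowering vertically.

Emit:
play_rows(
  motion=[
    [-1.2, 0, 0.95, 0, 0, 0, -1],
    [-2.35, 0, 1.85, 0, 0, 0, -1],
    [-3.3, 0, 2.6, 0, 0, 0, -1],
    [-3.9, 0, 3.1, 0, 0, 0, -1],
    [-4.1, 0, 3.25, 0, 0, 0, -1],
  ],
)

```text
clock: 13.8
position: [0.474, 0.2, 0.0749]
tool_rot: [3.138, -0.899, 1.488]
force: [1.0, 0.3, -2.5]
grip_width: 0.0241
finger_force: 143.8
```

Emit:
play_rows(
  motion=[
    [-0.1, 0, 0.08, 0, 0, 0, -1],
    [-0.2, 0, 0.16, 0, 0, 0, -1],
    [-0.3, 0, 0.24, 0, 0, 0, -1],
    [-0.4, 0, 0.31, 0, 0, 0, -1],
    [-0.4, 0, 0.31, 0, 0, 0, -1],
  ],
)

```text
clock: 14.3
position: [0.4736, 0.2001, 0.0694]
tool_rot: [3.139, -0.899, 1.488]
force: [-0.1, -0.1, -3.0]
grip_width: 0.024
finger_force: 143.8
```

```bash
python3 -c "
from h import *
held()"
```

```text
top 716 slope x,z [0.10241739 0.00669542] foot [0.48252969 0.30066703 0.07757947] mid [0.47845441 0.26087606 0.07731305] g [0.47230693 0.18549683 0.08106144]
side 1091 slope x,z [ 0.05468365 -0.16268105] foot [0.47967694 0.30400967 0.06729047] mid [0.47752111 0.26458608 0.07370394] g [0.47230693 0.18549683 0.08106144]
```

Emit:
play_rows(
  motion=[
    [-0.08, 0, 0.06, 0, 0, 0, -1],
    [-0.16, 0, 0.12, 0, 0, 0, -1],
    [-0.24, 0, 0.19, 0, 0, 0, -1],
    [-0.32, 0, 0.25, 0, 0, 0, -1],
    [-0.32, 0, 0.25, 0, 0, 0, -1],
  ],
)

```text
clock: 14.9
position: [0.4735, 0.2001, 0.0652]
tool_rot: [3.139, -0.899, 1.488]
force: [0.2, 0.1, -2.9]
grip_width: 0.0242
finger_force: 143.8
```

Emit:
play_rows(
  motion=[
    [-0.05, 0, 0.04, 0, 0, 0, -1],
    [-0.1, 0, 0.08, 0, 0, 0, -1],
    [-0.15, 0, 0.12, 0, 0, 0, -1],
    [-0.15, 0, 0.12, 0, 0, 0, -1],
    [-0.15, 0, 0.12, 0, 0, 0, -1],
  ],
)

```text
clock: 15.4
position: [0.4735, 0.2001, 0.0635]
tool_rot: [3.139, -0.899, 1.488]
force: [-0.4, -0.3, -3.8]
grip_width: 0.0247
finger_force: 143.8
```

Emit:
play_rows(
  motion=[
    [-0.05, 0, 0.04, 0, 0, 0, -1],
    [-0.1, 0, 0.08, 0, 0, 0, -1],
    [-0.15, 0, 0.12, 0, 0, 0, -1],
    [-0.15, 0, 0.12, 0, 0, 0, -1],
    [-0.15, 0, 0.12, 0, 0, 0, -1],
  ],
)

```text
clock: 15.9
position: [0.4733, 0.2003, 0.0618]
tool_rot: [3.139, -0.9, 1.489]
force: [-2.1, -1.0, 2.5]
grip_width: 0.0244
finger_force: 143.3
```

```bash
python3 -c "
from h import *
held()"
```

```text
top 726 slope x,z [0.11046068 0.02390923] foot [0.48282725 0.30153186 0.07135148] mid [0.47843677 0.2617849  0.07040116] g [0.47205612 0.18574211 0.07338676]
side 1102 slope x,z [ 0.05318683 -0.17132654] foot [0.4795849  0.30454486 0.05995306] mid [0.47749086 0.26517336 0.06669844] g [0.47205612 0.18574211 0.07338676]
```

Emit:
play_rows(
  motion=[
    [0, 0, 0, 0, 0, 0, -1],
    [0, 0, 0, 0, 0, 0, -1],
    [0, 0, 0, 0, 0, 0, -1],
    [0, 0, 0, 0, 0, 0, -1],
    [0, 0, 0, 0, 0, 0, -1],
  ],
  squeeze=20,
)

```text
clock: 16.5
position: [0.4733, 0.2003, 0.0616]
tool_rot: [3.139, -0.9, 1.488]
force: [-4.5, 1.5, 4.8]
grip_width: 0.024
finger_force: 142.9
```

Emit:
play_rows(
  motion=[
    [0, 0, 0, 0, 0, 0, -0.3],
    [0, 0, 0, 0, 0, 0, -0.1],
    [0, 0, 0, 0, 0, 0, 0.1],
    [0, 0, 0, 0, 0, 0, 0.3],
    [0, 0, 0, 0, 0, 0, 0.4],
  ],
)

```text
clock: 17.0
position: [0.4737, 0.2, 0.0615]
tool_rot: [3.139, -0.899, 1.488]
force: [-0.6, -0.4, -0.4]
grip_width: 0.0598
finger_force: 0.0
```

Emit:
play_rows(
  motion=[
    [0, 0, -1.5, 0, 0, 0, 0.4],
    [0, 0, -4, 0, 0, 0, 0.4],
    [0, 0, -8, 0, 0, 0, 0.4],
    [0, 0, -12, 0, 0, 0, 0.4],
    [0, 0, -16, 0, 0, 0, 0.4],
  ],
)

```text
clock: 17.5
position: [0.4623, 0.074, 0.1621]
tool_rot: [3.139, -0.899, 1.488]
force: [1.4, 0.5, -0.5]
grip_width: 0.0598
finger_force: 0.0
```

Run:
```python
from h import *
from scipy.optimize import least_squares
for cam in ['top','side']:
    p,d,ci=grab(cam);W=cloud(d,ci);X,Y,Z=W[...,0],W[...,1],W[...,2]
    cv2.imwrite(f'pics/end_{cam}.png',cv2.resize(p[170:330,90:300] if cam=='top' else p[220:380,170:380],None,fx=3,fy=3)[:,:,::-1])
    for n,(x0,x1) in dict(a=(.345,.43),mid=(.435,.52),b=(.525,.61)).items():
        q=W[(X>x0)&(X<x1)&(Y>.1)&(Y<.33)&(Z>.075)&(Z<.12)]
        b=q[(q[:,1]>.225)&(q[:,1]<.29)&(q[:,2]>.08)]
        def f(s):
            x0,k,z0,kz=s; th=np.arctan(k); dx=(b[:,0]-x0-k*(b[:,1]-.263))*np.cos(th)
            return np.hypot(dx,b[:,2]-z0-kz*(b[:,1]-.263))-.028
        s=least_squares(f,[b[:,0].mean(),.09,.07,0],loss='soft_l1',f_scale=.002)
        print(cam,n,len(b),'x,slope,z,kz',s.x.round(4),'foot y',q[:,1].max())
s=observe();print(s['clock'],s['position'])
```

```text
top a 595 x,slope,z,kz [0.3871 0.0698 0.0704 0.0323] foot y 0.317881994978651
top mid 559 x,slope,z,kz [0.4784 0.1073 0.0708 0.0128] foot y 0.3031567441256232
top b 550 x,slope,z,kz [0.5675 0.0931 0.0705 0.0056] foot y 0.30178195022013393
side a 652 x,slope,z,kz [0.3882 0.0832 0.0693 0.0236] foot y 0.3180054482242536
side mid 620 x,slope,z,kz [0.4786 0.0872 0.0696 0.0016] foot y 0.30486662497779465
side b 576 x,slope,z,kz [ 0.569   0.0904  0.0696 -0.0009] foot y 0.30220780491888116
17.6 [0.46419877 0.07131654 0.16275205]
```

View pics/end_side.png

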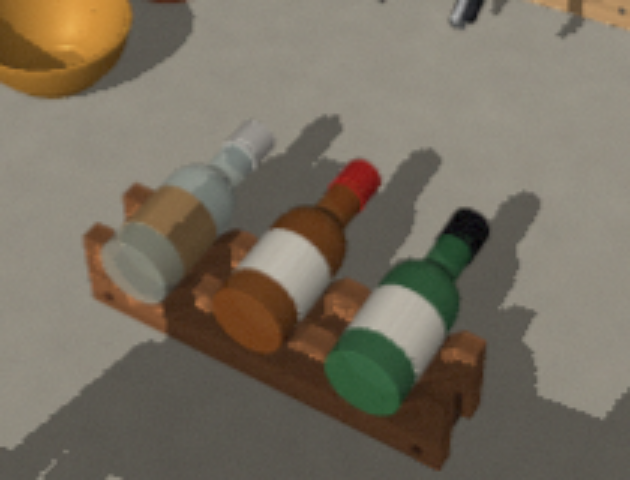

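The red-capped bottle (crop (300,260)) lies in the middle groove at the same height and angle as its neighbours. Its neck points the same way and the gripper is clear. Handing in.

```bash
python3 -c "
from h import *
print(bot.job_done())"
```

```text
the job is handed in; nothing more can be done
None
```

The red-capped bottle now lies in the rack's middle groove with its neck the same way as its neighbours, and the job is handed in at about 18 s (no verdict came back); one wrong move slid it about 13 cm along the ledge, upright and held, before the lift.

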